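# Set the hold-down stop of a feed jig to an offcut

### The job

Set the jig's hold-down stop to the fir offcut that lies in its channel: with the T-handled driver, turn the stop screw clockwise until its rubber foot bears lightly on the offcut, so that the offcut just drags beneath it without being clamped. Stand the driver upright on the bench again, draw the offcut out along the channel under the foot towards the open front, and lay it flat on the bench clear of the jig, leaving the screw as you set it. Turn the screw only with the driver, and do not disturb the tape measure, the marker or the pliers.

Things in the scene. Friction and masses are not known exactly. Their poses are not given: they have to be found in the camera images.
- jig: Jig fixed to the bench: aluminium plate 16 mm thick, 128 wide, x -44 to +76 mm, with two fences 12 mm high (42 mm apart inside, x -36 to +72) forming a channel, bridged by a dark steel portal (x -18 to +18, y -51 to +51, 54 mm clear below, top 78 mm above the bench; brass nut to 87 mm). Origin: on the bench below the screw's axis. x: along the channel, the open front at -x (robot side); z up.
- stop_screw: Vertical steel stop screw through the middle of the bridge with a 25 mm wide round rubber-faced foot at its lower end. This frame goes up and down with the screw but does not turn; its origin is the centre of the underside of the unloaded foot. z up.
- screw_head (a point): Centre of the top of the stop screw's square head, 20 x 20 mm across the flats and 16 mm tall, 76.8 mm above the foot's underside; 116 mm above the bench when the screw joint reads 0. It turns with the screw: its x and y axes are square to the flats, z up.
- screw_turn (a joint): Turn of the stop screw, rad, growing clockwise seen from above; steep thread, 12 mm down per turn (1.91 mm per rad). At 0 the foot is 23.2 mm above the channel floor; at 2.20 it just touches the 19 mm offcut. Starts at 0 to 1.0, ends at 4.0. Needs 0.06 Nm, stays where it is left. A light drag is 0.2 to 1.8 mm past first touch (2.30 to 3.14 rad).
- foot: Rubber-faced foot of the stop screw, 25 mm wide; it yields upward by 6 N per mm, and rubs on the offcut as the screw turns. Origin: centre of its underside.
- offcut: Setting block: a fir offcut, 90 mm long (its y), 38 wide (x), 19 thick (z). Origin: centre of its underside. It starts on the channel floor, 16 mm above the bench, lengthwise under the foot, its centre 24 to 30 mm in front of the screw's axis; its front end sticks out about 28 mm past the plate, over or near the bench's edge, with free room beside and below it.
- driver: Steel T-handled driver, 0.3 kg, standing upright on its socket. Origin: centre of the socket's mouth; z up the stem. Socket 38 x 38 mm outside, square hole 23.5 x 23.5 mm, 18 mm deep, mouth chamfered 3 mm, sides square to the handle bar. Fitted on the screw head, the hole's end rests on the head's top; the play in turning is about 0.2 rad each way.
- driver_bar (a point): Centre of the driver's handle bar, 92 mm above the socket's mouth. The bar runs along this frame's x, 116 mm long, 16 mm wide (y) and 16 mm high; the stem below it is 14 mm thick. It stands free; the drawer cabinet behind is tall and its second drawer is open.
- tape_measure: Bystander: yellow tape measure, 76 x 40 x 62 mm, standing on the bench at the right, between drawer cabinet and sander. Origin: centre of its underside.
- marker: Bystander: black layout marker, 139 mm long, 17 mm thick, lying on the bench in front of the drawer cabinet. Origin: centre of its underside.
- red_pliers: Bystander: pliers with red handles, 171 mm long, 12 mm thick, lying flat on the bench below the open drawer. Origin: centre of its underside.

How it is judged:
By the outcome, as a careful person would: the job done as asked, in the order asked, and still so for the second after the job is handed in, with the robot touching nothing.
It also fails if it takes over 70 s, if anything falls off the work surface, if the arm or the gripper's body presses on something with over 40 N, if the wrist force passes 120 N, or if a joint passes its speed limit or range.

### The arm

A 7-joint arm with a two-finger parallel gripper is mounted at the origin on a cart in front of the work surface, level with it; the furniture and walls round the work are solid. World frame = base frame: x ahead of the robot, y to its left, z up, the work surface at z = 0. Lengths are in mm, angles in rad, forces in N, time in s.
With the tool pointing down it reaches from about 425 to 925 mm from the base axis. Payload 6.8 kg.
Tool frame: the origin (TCP) lies on the centre line of the jaws, within the pads' length; the fingertips stand finger_overhang ahead of it and the grasp point (between the pads) lies 3 mm ahead of it (finger_overhang is the distance from the TCP to the fingertips, in mm); z points along the fingers, y is the line along which they close (so a half turn about z gives the same grasp; the last joint's range is limited). The gripper opens to 88 mm and grips with 3 to 60 N. Pads are 20 mm wide; open, the fingers measure 115 mm over their backs; the gripper's body (75 mm by 178 mm) begins 61 mm behind the grasp point.
Start: joints at [-1.397, 0.477, 0.022, 1.555, -0.011, 1.109, -0.083], TCP at [187.703, 648.394, 244.664] pointing down, gripper open.
Joint ranges: [-2.96, 2.96], [-0.34, 2.1], [-1.41, 1.46], [0.24, 2.44], [-1.37, 4.51], [0.17, 1.92], [-2.96, 2.96]. Speed limits (rad/s): [2.39, 2.39, 3.14, 3.14, 3.14, 3.14, 3.14].

### API

Orientations are given as a rotation vector (axis times angle).
In Python, from plant import get_obs, snapshot, camera_params, finish_job, finger_overhang gives the robot as it stands.
- The arm moves only by the tool move_arm, never from a script. Its argument "series" is a list of rows, each an object of numbers: "hand": the finger opening in m, from 0 to 0.0878; "x", "y", "z": the shift along the world's x, y, z in m; "yaw": the turn about the world's z in rad. In form: [{"hand": .., "x": .., "y": .., "z": .., "yaw": ..}, ...]. A call has 1 to 12 rows; each row is the pose to reach, as a shift and turn from the pose commanded when the call began; what a row does not reach only later rows make up. A row lasts 1/8 s, in which the tool goes at most 62.5 mm and 10.7 degrees, less where a joint would pass 70% of its speed; a pose out of reach is approached as far as the arm can. A call with a gripper value outside its range is refused whole. The fingers move at their own pace and stop on an object; the grip force is fixed at half the most. Time passes only in rows, so rows that repeat a pose let the fingers close. It gives the time, the measured TCP pose, the force, the opening and the grip force at its end, in the units of the state.
- get_obs(): the state, without advancing time (a new reading comes with each control period).
- snapshot(name): name is "scene" or "top"; returns (picture, depth): 420x560x3 uint8, blue, green, red; 420x560 float32, mm along the optical axis (not along the pixel's ray), 0 where there is no reading.
- camera_params(name): a dict with "camera_matrix" (3x3 intrinsics, pixels), "R" (3x3) and "t" (3): a world point X has camera coordinates R X + t. Camera axes: x right, y down, z forward; pixel columns grow to the right and rows downward; lengths in mm; the calibration is good to about 2 mm. A picture is of the moment at which its call begins. camera_params takes no time and is no camera call.
- finish_job(): hands the job in; it is judged then, once.
The state is a dict: "time_s": time; "joints": joint angles; "dq": joint speeds; "effort": joint torques, N m; "tcp_pos": TCP position; "tool_rot": TCP orientation; "force": force on the tool from outside, world axes, zero at the start; "ft_torque": the same for the moment, N m; "opening": opening from 0.0 (shut) to 1.0 (fully open); "gripper_force": force on a finger pad.
Only numpy, scipy, OpenCV 4.12 (cv2) and the standard library are available. Lean on these libraries where they do the work, as an engineer would, in place of code of your own. Each camera call takes 0.05 s, during which the arm holds its last target. There are 200 camera calls.

## Working session

There is one attempt and no reset: what is moved stays moved. The work goes in short steps, Python scripts to look and compute and a tool call to move; the robot and the scene stay as the last step left them, time stands still between calls to the robot, and variables do not carry over. Pictures are saved under pics/ and viewed, at most 10 in all, crops included, and the job is handed in when it is done.

Besides the shell and the picture viewer there is one more tool, called after "Call:" in YAML: its name, and indented under it one key for each argument. move_arm: Moves the arm, as the interface text tells. Its arguments: {"type":"object","properties":{"series":{"type":"array"}},"required":["series"]}

```bash
mkdir -p pics
cat > h.py <<'E'
import numpy as np, cv2
from plant import get_obs, snapshot, camera_params, finish_job, finger_overhang
def cloud(name,d):
    c=camera_params(name);K=np.array(c["camera_matrix"]);R=np.array(c["R"]);t=np.array(c["t"])
    v,u=np.mgrid[:d.shape[0],:d.shape[1]]
    p=np.stack([(u-K[0,2])/K[0,0]*d,(v-K[1,2])/K[1,1]*d,d],-1)
    return (p-t)@R
def ray(name,u,v,z):
    c=camera_params(name);K=np.array(c["camera_matrix"]);R=np.array(c["R"]);t=np.array(c["t"])
    o=-R.T@t; r=R.T@np.linalg.inv(K)@np.array([u,v,1.]); return o+r*(z-o[2])/r[2]
E
python3 - <<'E'
from h import *
for n in("scene","top"):
    p,d=snapshot(n);cv2.imwrite(f"pics/{n}0.png",p);np.savez(f"{n}0.npz",p=p,d=d)
    c=camera_params(n);print(n,-np.array(c["R"]).T@c["t"],c["camera_matrix"][0][0])
o=get_obs();print(finger_overhang,o["tcp_pos"],o["tool_rot"],o["force"],o["opening"])
E
```

```text
scene [-61.76663455 564.88371421 586.77675938] 435.09131289644426
top [388.20578816 193.65304532 975.5918751 ] 484.4950468967291
22.0 [187.59854425 647.91489621 243.82216077] [-4.41103244e-01 -3.11037405e+00  2.46600641e-03] [ 0.18716773 -0.79417154  0.3761405 ] 1.001505416884895
```

View pics/scene0.png

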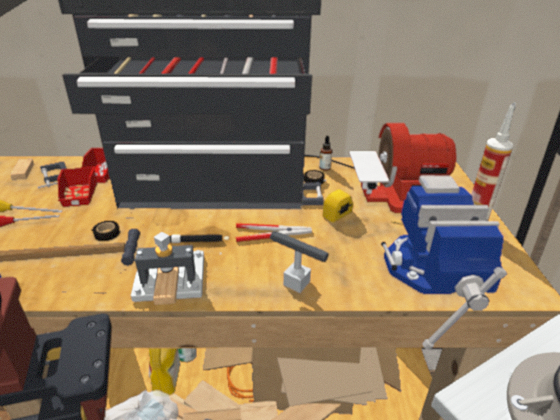

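View pics/top0.png

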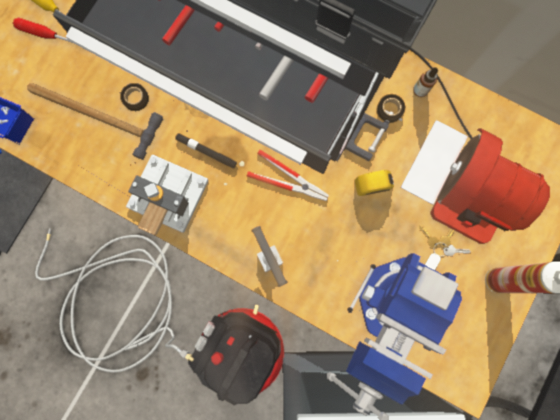

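The jig is at about (165,190) in the top view and (168,270) in the scene view. The driver stands at top (267,255), with its bar at scene (298,247). The marker is at top (205,150) and the pliers at (290,180).

```bash
cat >> h.py <<'E'
def blob(name,P,u0,u1,v0,v1,z0,z1,pr=True):
    q=P[v0:v1,u0:u1].reshape(-1,3);q=q[(q[:,2]>z0)&(q[:,2]<z1)]
    if len(q)<4: print(name,"few",len(q));return q
    r=cv2.minAreaRect(q[:,:2].astype(np.float32))
    w,V=np.linalg.eigh(np.cov(q[:,:2].T));a=np.arctan2(V[1,1],V[0,1])
    print(name,len(q),"mean",q.mean(0).round(1),"zmax",q[:,2].max().round(1),"rect",np.round(r[0],1),np.round(r[1],1),round(r[2],1),"pca",round(a,3))
    return q
E
python3 - <<'E'
from h import *
T=np.load("top0.npz");S=np.load("scene0.npz")
PT=cloud("top",T["d"]);PS=cloud("scene",S["d"])
for n,P,bx,jx in(("top",PT,(240,300,220,290),(120,215,150,240)),("scene",PS,(265,335,225,295),(125,215,225,305))):
    print(n)
    blob("bar",P,*bx,88,108);blob("stem+",P,*bx,35,80);blob("socket",P,*bx,15,36)
    blob("head",P,*jx,103,125);blob("bridge",P,*jx,72,81);blob("plate",P,*jx,12,20);blob("fence",P,*jx,25,30.5);blob("off",P,*jx,32,38)
# offcut colour in top
hsv=cv2.cvtColor(T["p"],cv2.COLOR_BGR2HSV)
for n,bx in(("marker",(170,245,125,175)),("pliers",(240,335,140,210)),("tape",(350,400,160,200)),("hammer",(20,170,75,160))):
    blob(n,PT,*bx,6,80)
# edge of bench, floor
q=PT.reshape(-1,3);q=q[abs(q[:,2])<5]
for y in range(-400,700,100):
    s=q[abs(q[:,1]-y)<5]; 
    if len(s): print(y,s[:,0].min().round(),s[:,0].max().round())
a=cv2.resize(T["p"][140:300,110:310],None,fx=4,fy=4,interpolation=cv2.INTER_CUBIC)[:600]
cv2.imwrite("pics/topc.png",a)
E
```

```text
top
bar 577 mean [449.  207.4 100. ] zmax 105.2 rect [449.6 207.4] [115.2  18.1] 25.1 pca -2.701
stem+ 28 mean [449.4 208.9  36.5] zmax 40.3 rect [449.7 210.1] [30.5 36.6] 16.4 pca 1.598
socket 200 mean [449.1 208.8  32.5] zmax 36.0 rect [449.8 208. ] [38.3 37.4] 25.6 pca 1.981
head 140 mean [571.2 420.  113.7] zmax 119.1 rect [572.2 420.9] [21.6 20.2] 22.3 pca -2.505
bridge 737 mean [569.9 418.3  78. ] zmax 81.0 rect [571.8 420.5] [102.   36.3] 65.1 pca 1.146
plate 1854 mean [597.3 401.6  16.3] zmax 20.0 rect [596.4 408.3] [166.  172.4] 83.9 pca -2.374
fence 380 mean [593.3 413.5  27.8] zmax 30.5 rect [581.6 439.2] [148.6 145.5] 65.4 pca -2.985
off 512 mean [532.3 436.1  35.1] zmax 37.9 rect [565.7 407.2] [ 73.8 141.7] 69.3 pca 2.513
scene
bar 619 mean [444.2 208.2  97.1] zmax 102.7 rect [448.5 206.9] [116.3  18.3] 24.9 pca -2.701
stem+ 186 mean [445.2 209.3  51.9] zmax 79.6 rect [446.  211.7] [33.2 20.1] 72.9 pca 0.987
socket 359 mean [441.9 211.6  28.1] zmax 35.9 rect [449.3 206.6] [40.1 40.6] 26.0 pca 1.102
head 150 mean [568.1 420.3 111.6] zmax 116.0 rect [570.7 419.3] [20.7 21.
[... 238 characters left out ...]
5] zmax 30.5 rect [624.5 424.5] [248.5 101.5] 6.0 pca -2.992
off 633 mean [537.7 433.5  35.1] zmax 38.0 rect [551.5 435.1] [87.2 91.2] 35.8 pca 2.698
marker 716 mean [662.4 350.2  15.5] zmax 30.0 rect [665.3 340.7] [134.9  91.5] 88.7 pca 1.494
pliers 948 mean [612.2 165.9  12.2] zmax 77.9 rect [617.8 166.8] [171.3  91.7] 80.2 pca 1.185
tape 776 mean [592.7   1.7  50.7] zmax 64.5 rect [599.2  -3.5] [71.6 73.8] 51.0 pca 1.705
hammer 2464 mean [751.6 548.2  19.4] zmax 61.0 rect [749.2 566.1] [304.6 162.7] 83.8 pca 1.344
-400 647.0 740.0
-300 334.0 800.0
-200 162.0 857.0
-100 141.0 894.0
0 291.0 766.0
100 144.0 625.0
200 361.0 679.0
300 419.0 737.0
400 477.0 794.0
500 534.0 851.0
600 591.0 909.0
```

View pics/topc.png

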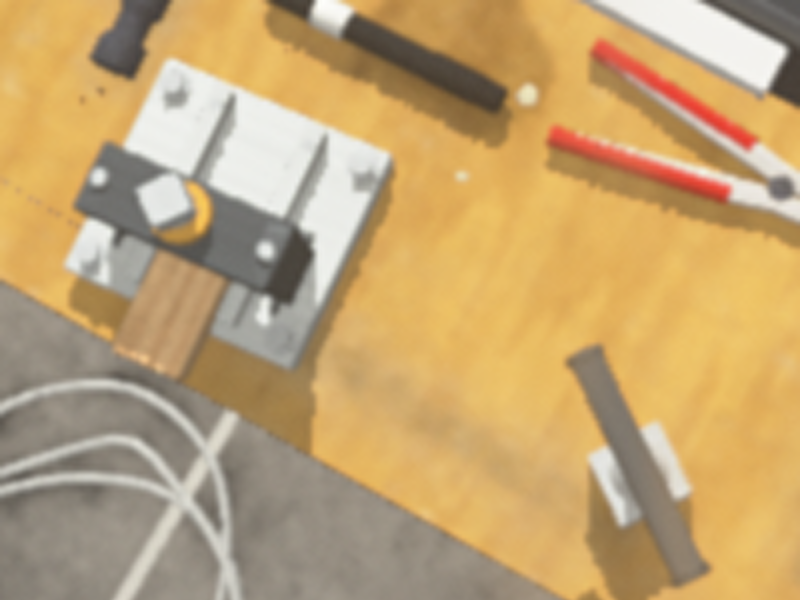

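In the crop, the head's top is at about (167,201), the bridge is dark with the nut behind it, and the offcut points down-left. The driver bar runs from (585,355) to (690,575). Next I refine the head's angle and check clearance to the drawer.

```bash
cat >> h.py <<'E'
def head(name,p,P,z,box):
    u0,u1,v0,v1=box
    m=np.zeros(p.shape[:2],np.uint8)
    s=P[v0:v1,u0:u1]; ok=(s[...,2]>103)&(s[...,2]<122)
    m[v0:v1,u0:u1]=ok*255
    q=s[ok]; print(name,"z pct",np.percentile(q[:,2],[25,50,75,90]).round(1))
    v,u=np.nonzero((m>0)&(abs(P[...,2]-np.percentile(q[:,2],70))<3))
    xy=np.array([ray(name,a,b,z)[:2] for a,b in zip(u,v)],np.float32)
    r=cv2.minAreaRect(xy); print(name,"head",np.round(r[0],1),np.round(r[1],1),round(r[2],1))
E
python3 - <<'E'
from h import *
T=np.load("top0.npz");S=np.load("scene0.npz")
PT=cloud("top",T["d"]);PS=cloud("scene",S["d"])
head("top",T["p"],PT,114.5,(120,215,150,240));head("scene",S["p"],PS,114.5,(125,215,225,305))
R=np.array([[np.cos(a:=np.radians(-25)),np.sin(a)],[-np.sin(a),np.cos(a)]])
for n,P in(("top",PT),("scene",PS)):
    q=P.reshape(-1,3);j=(q[:,:2]-[571.3,420.3])@R.T
    for lo,hi in((100,200),(200,300),(300,500)):
        s=j[(q[:,2]>lo)&(q[:,2]<hi)&(abs(j[:,1])<250)&(abs(j[:,0])>30)&(j[:,0]>0)]
        print(n,lo,hi,len(s),s[:,0].min().round() if len(s) else None)
    # offcut front face / sides
    k=(q[:,2]>31)&(q[:,2]<39)&(j[:,0]<-18)&(abs(j[:,1])<30)
    s=j[k];print("off",s.min(0).round(1),s.max(0).round(1),np.median(s,0).round(1))
    f=(j[:,0]<-46)&(j[:,0]>-58)&(abs(j[:,1])<60)&(q[:,2]>-30);print("free?",np.percentile(q[f,2],[5,50,95]).round(),)
E
```

```text
top z pct [112.6 114.3 115.4 116.4]
top head [571.4 420.3] [21. 20.] 22.7
scene z pct [108.3 113.5 114.6 115.2]
scene head [569.5 420.1] [22.6 22.9] 30.2
top 100 200 0 None
top 200 300 6 109.0
top 300 500 28842 92.0
off [-71.5 -23.4] [-18.1  29.1] [-44.8  -1. ]
free? [-2.  2. 37.]
scene 100 200 7427 192.0
scene 200 300 5411 108.0
scene 300 500 23951 90.0
off [-72.1 -21.1] [-18.3  17.2] [-47.4  -2.2]
free? [-1.  1. 36.]
```

Run:
```python
from h import *
T=np.load("top0.npz");S=np.load("scene0.npz")
a=np.radians(-25);R=np.array([[np.cos(a),np.sin(a)],[-np.sin(a),np.cos(a)]])
for n,d in(("top",T["d"]),("scene",S["d"])):
    q=cloud(n,d).reshape(-1,3);j=(q[:,:2]-[571.3,420.3])@R.T
    for z in range(180,480,15):
        k=(q[:,2]>z)&(q[:,2]<z+15)&(abs(j[:,1])<120)&(j[:,0]>20)&(j[:,0]<400)
        if k.sum()>3: print(n,z,k.sum(),np.percentile(j[k,0],[1,5,50]).round())
q=cloud("top",T["d"]).reshape(-1,3);j=(q[:,:2]-[571.3,420.3])@R.T
for s in (-180,-80,0,100,180):
    k=(q[:,2]>280)&(q[:,2]<480)&(abs(j[:,1]-s)<20);print(s,np.percentile(j[k,0],[.5,2]).round() if k.any() else 0)
```

```text
top 300 8343 [151. 159. 199.]
top 315 1007 [154. 162. 212.]
top 330 29 [194. 203. 229.]
top 345 2011 [105. 107. 121.]
top 360 1886 [112. 119. 134.]
top 375 341 [220. 221. 225.]
top 420 718 [204. 205. 211.]
top 435 200 [209. 212. 221.]
top 450 35 [220. 220. 220.]
scene 180 1107 [206. 210. 227.]
scene 195 732 [221. 222. 232.]
scene 210 766 [220. 222. 232.]
scene 225 793 [221. 223. 232.]
scene 240 717 [221. 223. 232.]
scene 285 526 [121. 122. 132.]
scene 300 1982 [121. 123. 141.]
scene 315 1482 [121. 123. 135.]
scene 330 1030 [121. 122. 132.]
scene 345 1298 [105. 106. 118.]
scene 360 1078 [121. 124. 143.]
scene 375 1027 [220. 222. 232.]
scene 390 1098 [220. 222. 232.]
scene 405 1087 [221. 222. 232.]
scene 420 1156 [204. 206. 218.]
scene 435 962 [221. 222. 232.]
scene 450 1217 [219. 221. 231.]
scene 465 143 [219. 220. 231.]
-180 [ 98. 100.]
-80 [106. 108.]
0 [113. 115.]
100 [122. 123.]
180 0
```

Call:
move_arm:
  series:
    - {"hand": 0.0878, "x": 0.2617, "y": -0.4409, "z": 0, "yaw": 0.72}
    - {"hand": 0.0878, "x": 0.2617, "y": -0.4409, "z": 0, "yaw": 0.72}
    - {"hand": 0.0878, "x": 0.2617, "y": -0.4409, "z": 0, "yaw": 0.72}
    - {"hand": 0.0878, "x": 0.2617, "y": -0.4409, "z": 0, "yaw": 0.72}
    - {"hand": 0.0878, "x": 0.2617, "y": -0.4409, "z": 0, "yaw": 0.72}
    - {"hand": 0.0878, "x": 0.2617, "y": -0.4409, "z": 0, "yaw": 0.72}
    - {"hand": 0.0878, "x": 0.2617, "y": -0.4409, "z": 0, "yaw": 0.72}
    - {"hand": 0.0878, "x": 0.2617, "y": -0.4409, "z": 0, "yaw": 0.72}
    - {"hand": 0.0878, "x": 0.2617, "y": -0.4409, "z": 0, "yaw": 0.72}
    - {"hand": 0.0878, "x": 0.2617, "y": -0.4409, "z": 0, "yaw": 0.72}
    - {"hand": 0.0878, "x": 0.2617, "y": -0.4409, "z": -0.04, "yaw": 0.72}
    - {"hand": 0.0878, "x": 0.2617, "y": -0.4409, "z": -0.08, "yaw": 0.72}

```text
time_s: 1.6
tcp_pos: [448.5, 210.3, 164.0]
tool_rot: [-0.688, 3.064, 0.003]
force: [0.4, 0.3, 0.2]
opening: 1.003
gripper_force: 0.0
```

```bash
cat >> h.py <<'E'
def st():
    o=get_obs();r=cv2.Rodrigues(np.array(o["tool_rot"]))[0]
    print("t",round(o["time_s"],2),"tcp",np.round(o["tcp_pos"],1),"ytool deg",np.degrees(np.arctan2(r[1,1],r[0,1])).round(1),"z",r[:,2].round(3),"q",np.round(o["joints"],2),"F",np.round(o["force"],1),"T",np.round(o["ft_torque"],2),"op",round(o["opening"],3),"gf",np.round(o["gripper_force"],1))
E
python3 -c "from h import *;st()"
```

```text
t 1.6 tcp [448.5 210.3 164. ] ytool deg 115.3 z [ 0.001  0.002 -1.   ] q [-0.64  0.28  0.09  2.06 -0.04  0.8   1.49] F [0.4 0.3 0.2] T [-0.    0.01 -0.03] op 1.003 gf 0.0
```

Call:
move_arm:
  series:
    - {"hand": 0.0878, "x": 0, "y": 0, "z": -0.035, "yaw": 0}
    - {"hand": 0.0878, "x": 0, "y": 0, "z": -0.0697, "yaw": 0}
    - {"hand": 0.0878, "x": 0, "y": 0, "z": -0.0697, "yaw": 0}
    - {"hand": 0.0878, "x": 0, "y": 0, "z": -0.0697, "yaw": 0}
    - {"hand": 0.0, "x": 0, "y": 0, "z": -0.0697, "yaw": 0}
    - {"hand": 0.0, "x": 0, "y": 0, "z": -0.0697, "yaw": 0}
    - {"hand": 0.0, "x": 0, "y": 0, "z": -0.0697, "yaw": 0}
    - {"hand": 0.0, "x": 0, "y": 0, "z": -0.0697, "yaw": 0}
    - {"hand": 0.0, "x": 0, "y": 0, "z": -0.0697, "yaw": 0}
    - {"hand": 0.0, "x": 0, "y": 0, "z": -0.0697, "yaw": 0}

```text
time_s: 2.85
tcp_pos: [449.4, 207.4, 94.9]
tool_rot: [0.683, -3.066, 0.0]
force: [0.2, 0.1, 0.2]
opening: 0.36
gripper_force: 0.0
```

```bash
python3 -c "from h import *;st()"
```

```text
t 2.85 tcp [449.4 207.4  94.9] ytool deg 115.1 z [-0. -0. -1.] q [-0.63  0.4   0.08  2.11 -0.05  0.64  1.5 ] F [0.2 0.1 0.2] T [ 0.04  0.03 -0.01] op 0.36 gf 0.0
```

Tracking is accurate. The fingers are still closing, so I let them finish and then lift.

Call:
move_arm:
  series:
    - {"hand": 0.0, "x": 0, "y": 0, "z": 0, "yaw": 0}
    - {"hand": 0.0, "x": 0, "y": 0, "z": 0, "yaw": 0}
    - {"hand": 0.0, "x": 0, "y": 0, "z": 0, "yaw": 0}
    - {"hand": 0.0, "x": 0, "y": 0, "z": 0, "yaw": 0}
    - {"hand": 0.0, "x": 0, "y": 0, "z": 0, "yaw": 0}
    - {"hand": 0.0, "x": 0, "y": 0, "z": 0.03, "yaw": 0}
    - {"hand": 0.0, "x": 0, "y": 0, "z": 0.08, "yaw": 0}
    - {"hand": 0.0, "x": 0, "y": 0, "z": 0.135, "yaw": 0}
    - {"hand": 0.0, "x": 0, "y": 0, "z": 0.14, "yaw": 0}

```text
time_s: 3.98
tcp_pos: [451.1, 208.5, 238.4]
tool_rot: [-0.681, 3.06, 0.004]
force: [0.6, 1.3, -4.0]
opening: 0.178
gripper_force: 30.0
```

```bash
python3 -c "from h import *;st()"
```

```text
t 3.98 tcp [451.1 208.5 238.4] ytool deg 115.1 z [ 0.006  0.004 -1.   ] q [-0.65  0.19  0.1   1.99 -0.02  0.96  1.47] F [ 0.6  1.3 -4. ] T [ 0.14  0.02 -0.03] op 0.178 gf 30.0
```

Call:
move_arm:
  series:
    - {"hand": 0.0, "x": 0.03, "y": 0.0525, "z": 0, "yaw": 0}
    - {"hand": 0.0, "x": 0.06, "y": 0.105, "z": 0, "yaw": -0.04}
    - {"hand": 0.0, "x": 0.09, "y": 0.1575, "z": 0, "yaw": -0.04}
    - {"hand": 0.0, "x": 0.115, "y": 0.2, "z": 0, "yaw": -0.04}
    - {"hand": 0.0, "x": 0.1219, "y": 0.2129, "z": 0, "yaw": -0.04}
    - {"hand": 0.0, "x": 0.1219, "y": 0.2129, "z": 0, "yaw": -0.04}
    - {"hand": 0.0, "x": 0.1219, "y": 0.2129, "z": -0.01, "yaw": -0.04}
    - {"hand": 0.0, "x": 0.1219, "y": 0.2129, "z": -0.015, "yaw": -0.04}
    - {"hand": 0.0, "x": 0.1219, "y": 0.2129, "z": -0.015, "yaw": -0.04}

```text
time_s: 5.1
tcp_pos: [570.9, 419.3, 219.4]
tool_rot: [0.62, -3.079, 0.001]
force: [-0.6, 0.4, -3.5]
opening: 0.18
gripper_force: 30.0
```

Run:
```python
from h import *
st()
p,d=snapshot("top");P=cloud("top",d);s,ds=snapshot("scene");PS=cloud("scene",ds)
print(P[190:191,150:151])
cv2.imwrite("pics/fit.png",np.hstack([cv2.resize(p[120:270,100:230],(520,600)),]))
cv2.imwrite("pics/fit2.png",cv2.resize(s[180:310,110:230],(554,600),interpolation=cv2.INTER_CUBIC))
```

```text
t 5.1 tcp [570.9 419.3 219.4] ytool deg 112.8 z [-0.001 -0.001 -1.   ] q [-0.78  0.55  0.08  1.49 -0.05  1.1   1.28] F [-0.6  0.4 -3.5] T [ 0.06  0.01 -0.03] op 0.18 gf 30.0
[[[457.64849145 280.37667598 647.84431943]]]
```

View pics/fit2.png

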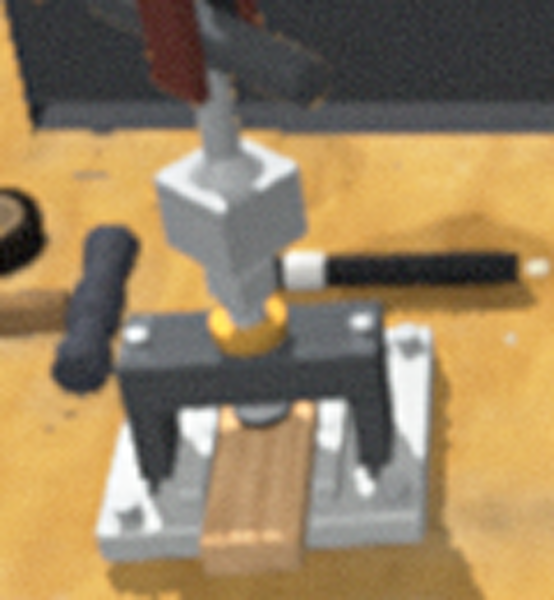

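The socket sits just above the head. Its front corner is at about (238,250), in line with the head's corner at about (243,325). Lowering gently.

Call:
move_arm:
  series:
    - {"hand": 0.0, "x": 0, "y": 0, "z": -0.005, "yaw": 0}
    - {"hand": 0.0, "x": 0, "y": 0, "z": -0.01, "yaw": 0}
    - {"hand": 0.0, "x": 0, "y": 0, "z": -0.014, "yaw": 0}
    - {"hand": 0.0, "x": 0, "y": 0, "z": -0.017, "yaw": 0}
    - {"hand": 0.0, "x": 0, "y": 0, "z": -0.017, "yaw": 0}

```text
time_s: 5.82
tcp_pos: [571.2, 420.4, 202.6]
tool_rot: [0.621, -3.079, 0.0]
force: [-1.1, -0.2, -3.7]
opening: 0.179
gripper_force: 30.0
```

```bash
python3 -c "from h import *;st()"
```

```text
t 5.83 tcp [571.2 420.4 202.6] ytool deg 112.8 z [-0. -0. -1.] q [-0.78  0.57  0.08  1.51 -0.05  1.07  1.29] F [-1.1 -0.2 -3.7] T [ 0.12  0.01 -0.01] op 0.179 gf 30.0
```

Call:
move_arm:
  series:
    - {"hand": 0.0, "x": 0, "y": 0, "z": -0.004, "yaw": 0}
    - {"hand": 0.0, "x": 0, "y": 0, "z": -0.008, "yaw": 0}
    - {"hand": 0.0, "x": 0, "y": 0, "z": -0.008, "yaw": 0}
    - {"hand": 0.0, "x": 0, "y": 0, "z": -0.008, "yaw": -0.1}
    - {"hand": 0.0, "x": 0, "y": 0, "z": -0.008, "yaw": -0.2}
    - {"hand": 0.0, "x": 0, "y": 0, "z": -0.008, "yaw": -0.3}
    - {"hand": 0.0, "x": 0, "y": 0, "z": -0.008, "yaw": -0.4}
    - {"hand": 0.0, "x": 0, "y": 0, "z": -0.0085, "yaw": -0.5}

```text
time_s: 6.82
tcp_pos: [572.1, 420.7, 194.8]
tool_rot: [0.165, 3.135, 0.002]
force: [1.4, 0.4, -4.0]
opening: 0.179
gripper_force: 30.0
```

```bash
python3 -c "from h import *;st()"
```

```text
t 6.83 tcp [572.1 420.7 194.8] ytool deg 84.0 z [ 0.002  0.001 -1.   ] q [-0.85  0.58  0.2   1.52 -0.12  1.05  0.84] F [ 1.4  0.4 -4. ] T [ 0.23 -0.57  0.04] op 0.179 gf 30.0
```

Call:
move_arm:
  series:
    - {"hand": 0.0, "x": 0, "y": 0, "z": -0.0003, "yaw": -0.14}
    - {"hand": 0.0, "x": 0, "y": 0, "z": -0.0006, "yaw": -0.28}
    - {"hand": 0.0, "x": 0, "y": 0, "z": -0.0009, "yaw": -0.42}
    - {"hand": 0.0, "x": 0, "y": 0, "z": -0.0012, "yaw": -0.56}
    - {"hand": 0.0, "x": 0, "y": 0, "z": -0.0015, "yaw": -0.7}
    - {"hand": 0.0, "x": 0, "y": 0, "z": -0.0018, "yaw": -0.84}
    - {"hand": 0.0, "x": 0, "y": 0, "z": -0.0021, "yaw": -0.98}
    - {"hand": 0.0, "x": 0, "y": 0, "z": -0.0024, "yaw": -1.12}
    - {"hand": 0.0, "x": 0, "y": 0, "z": -0.0026, "yaw": -1.25}
    - {"hand": 0.0, "x": 0, "y": 0, "z": -0.0026, "yaw": -1.25}

```text
time_s: 8.07
tcp_pos: [572.4, 420.9, 192.4]
tool_rot: [1.963, 2.451, 0.004]
force: [4.2, 1.1, -3.8]
opening: 0.179
gripper_force: 30.0
```

```bash
python3 -c "from h import *;st()"
```

```text
t 8.07 tcp [572.4 420.9 192.4] ytool deg 12.6 z [ 0.003  0.001 -1.   ] q [-1.05  0.62  0.5   1.54 -0.33  1.06 -0.25] F [ 4.2  1.1 -3.8] T [ 0.23 -1.08  0.01] op 0.179 gf 30.0
```

Call:
move_arm:
  series:
    - {"hand": 0.0, "x": 0, "y": 0, "z": -0.0003, "yaw": -0.12}
    - {"hand": 0.0, "x": 0, "y": 0, "z": -0.0006, "yaw": -0.24}
    - {"hand": 0.0, "x": 0, "y": 0, "z": -0.0008, "yaw": -0.35}
    - {"hand": 0.0, "x": 0, "y": 0, "z": -0.0008, "yaw": -0.35}
    - {"hand": 0.0, "x": 0, "y": 0, "z": -0.0008, "yaw": -0.35}

```text
time_s: 8.7
tcp_pos: [572.2, 420.7, 191.7]
tool_rot: [2.358, 2.075, 0.004]
force: [4.6, 1.4, -2.8]
opening: 0.178
gripper_force: 30.0
```

```bash
python3 -c "from h import *;st()"
```

```text
t 8.7 tcp [572.2 420.7 191.7] ytool deg -7.3 z [ 0.002  0.001 -1.   ] q [-1.1   0.64  0.58  1.54 -0.39  1.07 -0.55] F [ 4.6  1.4 -2.8] T [ 0.31 -1.39  0.05] op 0.178 gf 30.0
```

Call:
move_arm:
  series:
    - {"hand": 0.0, "x": 0, "y": 0, "z": 0, "yaw": 0.1}
    - {"hand": 0.0, "x": 0, "y": 0, "z": 0.0, "yaw": 0.17}
    - {"hand": 0.0, "x": 0, "y": 0, "z": 0.01, "yaw": 0.17}
    - {"hand": 0.0, "x": 0, "y": 0, "z": 0.03, "yaw": 0.17}
    - {"hand": 0.0, "x": 0, "y": 0, "z": 0.05, "yaw": 0.17}
    - {"hand": 0.0, "x": -0.02, "y": -0.035, "z": 0.05, "yaw": 0.3}
    - {"hand": 0.0, "x": -0.05, "y": -0.09, "z": 0.05, "yaw": 0.48}
    - {"hand": 0.0, "x": -0.08, "y": -0.145, "z": 0.05, "yaw": 0.66}
    - {"hand": 0.0, "x": -0.11, "y": -0.2, "z": 0.05, "yaw": 0.84}
    - {"hand": 0.0, "x": -0.135, "y": -0.243, "z": 0.05, "yaw": 1.02}
    - {"hand": 0.0, "x": -0.143, "y": -0.258, "z": 0.05, "yaw": 1.2}
    - {"hand": 0.0, "x": -0.143, "y": -0.258, "z": 0.05, "yaw": 1.262}

```text
time_s: 10.2
tcp_pos: [427.4, 160.8, 242.4]
tool_rot: [-0.684, -3.065, -0.003]
force: [0.4, -0.3, -2.5]
opening: 0.181
gripper_force: 30.0
```

Run:
```python
from h import *
st()
for n,b in(("top",(120,215,150,240)),("scene",(125,215,225,305))):
    p,d=snapshot(n);P=cloud(n,d);head(n,p,P,111,b)
    blob("bridge",P,*b,72,81)
    cv2.imwrite(f"pics/{n}2.png",cv2.resize(p[100:310,100:310],(600,600),interpolation=cv2.INTER_CUBIC))
```

```text
t 10.2 tcp [427.4 160.8 242.4] ytool deg 64.8 z [-0.     0.002 -1.   ] q [-0.91  0.11  0.46  2.08 -0.06  0.96  0.71] F [ 0.4 -0.3 -2.5] T [ 0.08  0.02 -0.03] op 0.181 gf 30.0
top z pct [109.9 111.  111.9 112.7]
top head [572.1 420.6] [20.2 18.3] 1.6
bridge 740 mean [570.6 418.9  78. ] zmax 81.0 rect [571.8 420.4] [102.4  36.2] 65.3 pca 1.138
scene z pct [107.9 110.3 111.2 111.7]
scene head [569.8 420.4] [22.6 20.7] 8.7
bridge 660 mean [566.5 420.8  77.5] zmax 80.9 rect [570.9 419.5] [101.6  37.4] 65.0 pca 1.135
```

View pics/top2.png

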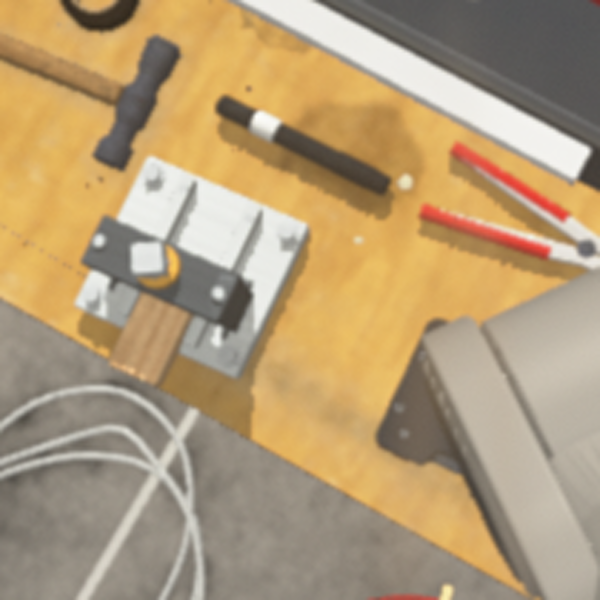

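The head's flats moved from 22.7° to 1.6°, which is 111° or 1.94 rad once the extra quarter turn is counted. Its top dropped about 3.4 mm to 111 mm, so the screw reads about 2.65, mid-window. Nothing else has moved. Next I stand the driver down.

Call:
move_arm:
  series:
    - {"hand": 0.0, "x": 0, "y": 0, "z": -0.05, "yaw": 0}
    - {"hand": 0.0, "x": 0, "y": 0, "z": -0.1, "yaw": 0}
    - {"hand": 0.0, "x": 0, "y": 0, "z": -0.13, "yaw": 0}
    - {"hand": 0.0, "x": 0, "y": 0, "z": -0.142, "yaw": 0}
    - {"hand": 0.0, "x": 0, "y": 0, "z": -0.1458, "yaw": 0}
    - {"hand": 0.0, "x": 0, "y": 0, "z": -0.146, "yaw": 0}
    - {"hand": 0.03, "x": 0, "y": 0, "z": -0.146, "yaw": 0}
    - {"hand": 0.05, "x": 0, "y": 0, "z": -0.146, "yaw": 0}
    - {"hand": 0.07, "x": 0, "y": 0, "z": -0.146, "yaw": 0}
    - {"hand": 0.07, "x": 0, "y": 0, "z": -0.146, "yaw": 0}
    - {"hand": 0.07, "x": 0, "y": 0, "z": -0.146, "yaw": 0}

```text
time_s: 11.68
tcp_pos: [428.3, 162.4, 95.1]
tool_rot: [0.685, 3.066, 0.0]
force: [0.8, 0.6, 0.6]
opening: 0.708
gripper_force: 0.0
```

```bash
python3 -c "from h import *;st()"
```

```text
t 11.68 tcp [428.3 162.4  95.1] ytool deg 64.8 z [ 0.  0. -1.] q [-0.82  0.37  0.39  2.21 -0.24  0.61  0.87] F [0.8 0.6 0.6] T [ 0.02 -0.01 -0.01] op 0.708 gf 0.0
```

Call:
move_arm:
  series:
    - {"hand": 0.07, "x": 0, "y": 0, "z": 0.05, "yaw": 0}
    - {"hand": 0.07, "x": 0, "y": 0, "z": 0.1, "yaw": 0}
    - {"hand": 0.07, "x": 0.015, "y": 0.05, "z": 0.12, "yaw": 0}
    - {"hand": 0.07, "x": 0.03, "y": 0.1, "z": 0.12, "yaw": 0}
    - {"hand": 0.07, "x": 0.048, "y": 0.155, "z": 0.12, "yaw": 0}
    - {"hand": 0.07, "x": 0.065, "y": 0.21, "z": 0.12, "yaw": 0}
    - {"hand": 0.07, "x": 0.08, "y": 0.26, "z": 0.12, "yaw": 0.005}
    - {"hand": 0.07, "x": 0.0882, "y": 0.2838, "z": 0.12, "yaw": 0.005}
    - {"hand": 0.07, "x": 0.0882, "y": 0.2838, "z": 0.08, "yaw": 0.005}
    - {"hand": 0.07, "x": 0.0882, "y": 0.2838, "z": 0.03, "yaw": 0.005}
    - {"hand": 0.07, "x": 0.0882, "y": 0.2838, "z": 0.0, "yaw": 0.005}
    - {"hand": 0.07, "x": 0.0882, "y": 0.2838, "z": 0.0, "yaw": 0.005}

```text
time_s: 13.18
tcp_pos: [514.9, 444.9, 92.2]
tool_rot: [-0.677, -3.065, 0.008]
force: [-0.2, 0.2, 0.1]
opening: 0.796
gripper_force: 0.0
```

Run:
```python
from h import *
st()
p,d=snapshot("scene")
cv2.imwrite("pics/g.png",cv2.resize(p[150:330,100:340],(800,600),interpolation=cv2.INTER_CUBIC))
```

```text
t 13.18 tcp [514.9 444.9  92.2] ytool deg 65.1 z [-0.004 -0.004 -1.   ] q [-1.03  0.67  0.34  1.67 -0.28  0.85  0.55] F [-0.2  0.2  0.1] T [-0.01  0.    0.02] op 0.796 gf 0.0
```

View pics/g.png

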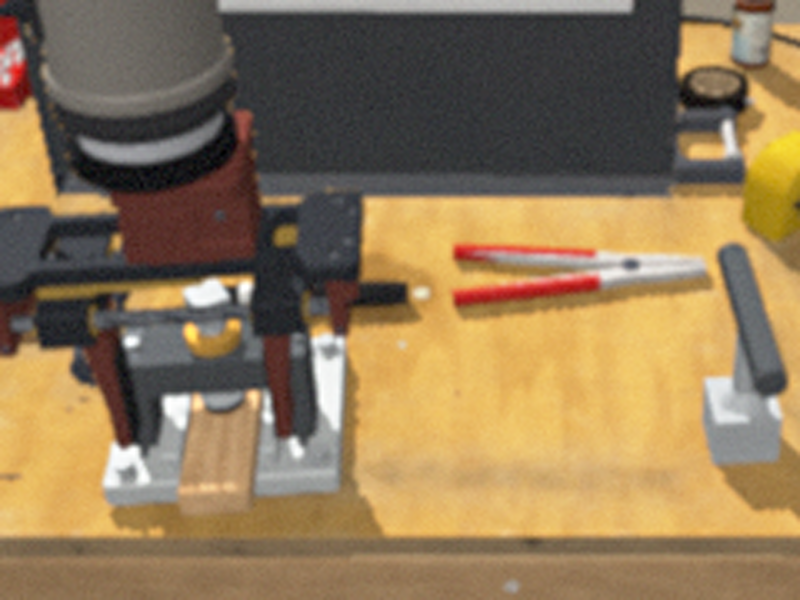

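The driver stands upright at right, about (740,400). The open fingers straddle the offcut at tips (125,440) and (287,435). Descending and gripping.

Call:
move_arm:
  series:
    - {"hand": 0.07, "x": 0, "y": 0, "z": -0.02, "yaw": 0}
    - {"hand": 0.07, "x": 0, "y": 0, "z": -0.045, "yaw": 0}
    - {"hand": 0.07, "x": 0, "y": 0, "z": -0.065, "yaw": 0}
    - {"hand": 0.07, "x": 0, "y": 0, "z": -0.065, "yaw": 0}
    - {"hand": 0.055, "x": 0, "y": 0, "z": -0.065, "yaw": 0}
    - {"hand": 0.045, "x": 0, "y": 0, "z": -0.065, "yaw": 0}
    - {"hand": 0.04, "x": 0, "y": 0, "z": -0.065, "yaw": 0}
    - {"hand": 0.036, "x": 0, "y": 0, "z": -0.065, "yaw": 0}
    - {"hand": 0.03, "x": 0, "y": 0, "z": -0.065, "yaw": 0}
    - {"hand": 0.02, "x": 0, "y": 0, "z": -0.065, "yaw": 0}
    - {"hand": 0.0, "x": 0, "y": 0, "z": -0.065, "yaw": 0}
    - {"hand": 0.0, "x": 0, "y": 0, "z": -0.065, "yaw": 0}

```text
time_s: 14.72
tcp_pos: [516.6, 446.3, 30.6]
tool_rot: [0.678, 3.068, 0.001]
force: [-2.2, -1.5, 5.1]
opening: 0.431
gripper_force: 30.0
```

```bash
python3 -c "from h import *;st()"
```

```text
t 14.72 tcp [516.6 446.3  30.6] ytool deg 65.1 z [ 0.  0. -1.] q [-1.01  0.75  0.31  1.69 -0.31  0.75  0.58] F [-2.2 -1.5  5.1] T [-0.33  0.39  0.  ] op 0.431 gf 30.0
```

Call:
move_arm:
  series:
    - {"hand": 0.0, "x": -0.0091, "y": 0.0042, "z": 0, "yaw": 0}
    - {"hand": 0.0, "x": -0.0182, "y": 0.0084, "z": 0, "yaw": 0}
    - {"hand": 0.0, "x": -0.0272, "y": 0.0126, "z": 0, "yaw": 0}
    - {"hand": 0.0, "x": -0.0363, "y": 0.0168, "z": 0, "yaw": 0}
    - {"hand": 0.0, "x": -0.0454, "y": 0.021, "z": 0, "yaw": 0}
    - {"hand": 0.0, "x": -0.0545, "y": 0.0251, "z": 0, "yaw": 0}
    - {"hand": 0.0, "x": -0.0636, "y": 0.0293, "z": 0, "yaw": 0}
    - {"hand": 0.0, "x": -0.0726, "y": 0.0335, "z": 0, "yaw": 0}
    - {"hand": 0.0, "x": -0.0817, "y": 0.0377, "z": 0, "yaw": 0}
    - {"hand": 0.0, "x": -0.0908, "y": 0.0419, "z": 0, "yaw": 0}
    - {"hand": 0.0, "x": -0.0908, "y": 0.0419, "z": 0, "yaw": 0}

```text
time_s: 16.1
tcp_pos: [424.4, 488.9, 29.9]
tool_rot: [-0.675, -3.067, 0.0]
force: [-0.3, -0.1, -1.0]
opening: 0.43
gripper_force: 30.0
```

Run:
```python
from h import *
st()
p,d=snapshot("scene")
cv2.imwrite("pics/g2.png",cv2.resize(p[180:360,60:300],(800,600),interpolation=cv2.INTER_CUBIC))
```

```text
t 16.1 tcp [424.4 488.9  29.9] ytool deg 65.2 z [-0.001  0.    -1.   ] q [-1.17  0.71  0.31  1.78 -0.31  0.7   0.45] F [-0.3 -0.1 -1. ] T [-0.03 -0.03  0.03] op 0.43 gf 30.0
```

View pics/g2.png

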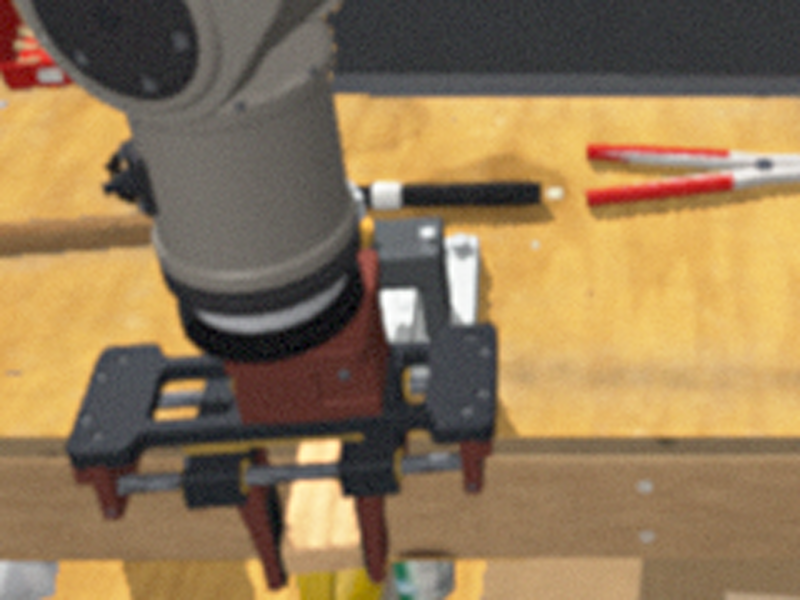

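The offcut is out, gripped with its front at about (325,540), but the fingertips reach 8 mm below its underside. I'll rest it across the bench edge with the fingers outside, regrip it higher, then carry it inland.

Call:
move_arm:
  series:
    - {"hand": 0.0, "x": 0, "y": 0, "z": 0.05, "yaw": 0}
    - {"hand": 0.0, "x": -0.006, "y": -0.05, "z": 0.06, "yaw": -0.03}
    - {"hand": 0.0, "x": -0.012, "y": -0.1, "z": 0.06, "yaw": -0.06}
    - {"hand": 0.0, "x": -0.0181, "y": -0.15, "z": 0.06, "yaw": -0.09}
    - {"hand": 0.0, "x": -0.0181, "y": -0.1796, "z": 0.06, "yaw": -0.09}
    - {"hand": 0.0, "x": -0.0181, "y": -0.1796, "z": 0.06, "yaw": -0.09}
    - {"hand": 0.0, "x": -0.0181, "y": -0.1796, "z": 0.03, "yaw": -0.09}
    - {"hand": 0.0, "x": -0.0181, "y": -0.1796, "z": 0.01, "yaw": -0.09}
    - {"hand": 0.0, "x": -0.0181, "y": -0.1796, "z": 0.01, "yaw": -0.09}

```text
time_s: 17.27
tcp_pos: [407.2, 308.9, 39.0]
tool_rot: [-0.814, -3.033, 0.003]
force: [0.1, 0.4, -0.4]
opening: 0.431
gripper_force: 30.0
```

Run:
```python
from h import *
st()
p,d=snapshot("scene")
cv2.imwrite("pics/g3.png",cv2.resize(p[200:350,160:360],(800,600),interpolation=cv2.INTER_CUBIC))
```

```text
t 17.27 tcp [407.2 308.9  39. ] ytool deg 60.0 z [-0.001 -0.001 -1.   ] q [-1.03  0.54  0.33  2.11 -0.33  0.54  0.58] F [ 0.1  0.4 -0.4] T [ 0.02  0.08 -0.01] op 0.431 gf 30.0
```

View pics/g3.png

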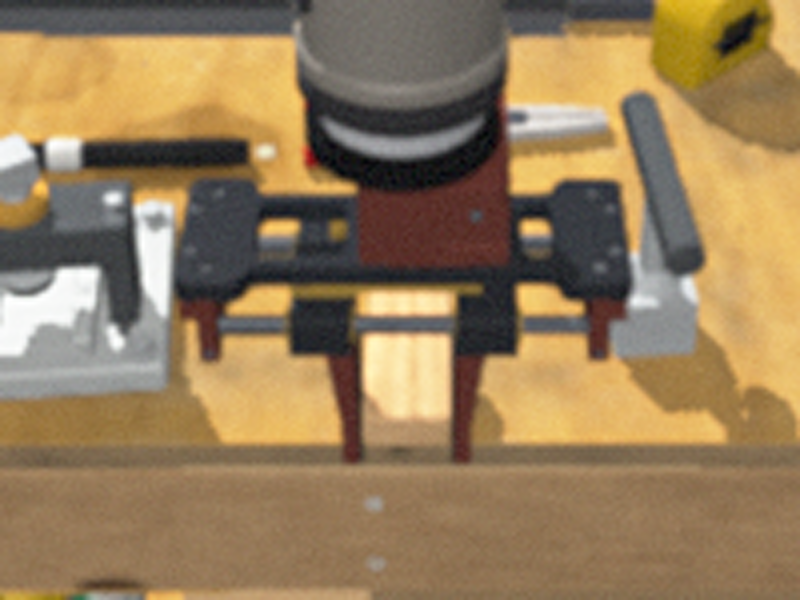

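The offcut is held level. Its front top edge is at about (405,418), the fingertips at (352,460) and (462,460), and the bench edge strip at rows 447–465. Now the edge against the tips.

Run:
```python
from h import *
for l,u,v,z in(("edge447",260,311.5,0),("edge465",260,316.2,0),("tipL",248,315,17),("tipR",275.5,315,17),("offfront",261,304.5,44)):
    q=ray("scene",u,v,z); n=np.array([.866,-.5])
    print(l,q.round(1),"inland of TCP",round((q[:2]-[407.2,308.9])@n,1))
p,d=snapshot("scene");P=cloud("scene",d)
for u in(215,300): print([tuple(P[v,u].round(0)) for v in range(306,322,2)])
```

```text
edge447 [419.8 303.7   0. ] inland of TCP 13.5
edge465 [410.2 309.1   0. ] inland of TCP 2.5
tipL [409.2 333.1  17. ] inland of TCP -10.3
tipR [385.5 292.   17. ] inland of TCP -10.4
offfront [396.6 314.2  44. ] inland of TCP -11.8
[(np.float64(473.0), np.float64(368.0), np.float64(-1.0)), (np.float64(467.0), np.float64(370.0), np.float64(1.0)), (np.float64(463.0), np.float64(372.0), np.float64(0.0)), (np.float64(465.0), np.float64(372.0), np.float64(-6.0)), (np.float64(464.0), np.float64(372.0), np.float64(-11.0)), (np.float64(463.0), np.float64(373.0), np.float64(-15.0)), (np.float64(468.0), np.float64(372.0), np.float64(-25.0)), (np.float64(466.0), np.float64(373.0), np.float64(-28.0))]
[(np.float64(396.0), np.float64(234.0), np.float64(-1.0)), (np.float64(390.0), np.float64(237.0), np.float64(1.0)), (np.float64(387.0), np.float64(239.0), np.float64(-1.0)), (np.float64(387.0), np.float64(239.0), np.float64(-6.0)), (np.float64(387.0), np.float64(239.0), np.float64(-11.0)), (np.float64(387.0), np.float64(239.0), np.float64(-16.0)), (np.float64(388.0), np.float64(238.0), np.float64(-23.0)), (np.float64(388.0), np.float64(237.0), np.float64(-29.0))]
```

The bench edge is 17 mm inland of the tool and the fingers reach 10 mm, so they clear it. The offcut's centre lies 16 mm inland. Lowering and releasing.

Call:
move_arm:
  series:
    - {"hand": 0.0, "x": 0, "y": 0, "z": -0.015, "yaw": 0}
    - {"hand": 0.0, "x": 0, "y": 0, "z": -0.022, "yaw": 0}
    - {"hand": 0.0, "x": 0, "y": 0, "z": -0.025, "yaw": 0}
    - {"hand": 0.0, "x": 0, "y": 0, "z": -0.0255, "yaw": 0}
    - {"hand": 0.0, "x": 0, "y": 0, "z": -0.0255, "yaw": 0}
    - {"hand": 0.042, "x": 0, "y": 0, "z": -0.0255, "yaw": 0}
    - {"hand": 0.05, "x": 0, "y": 0, "z": -0.0255, "yaw": 0}
    - {"hand": 0.06, "x": 0, "y": 0, "z": -0.0255, "yaw": 0}
    - {"hand": 0.06, "x": 0, "y": 0, "z": -0.0255, "yaw": 0}
    - {"hand": 0.06, "x": 0, "y": 0, "z": -0.0155, "yaw": 0}
    - {"hand": 0.06, "x": 0, "y": 0, "z": -0.0155, "yaw": 0}

```text
time_s: 18.75
tcp_pos: [408.1, 308.9, 25.4]
tool_rot: [0.815, 3.033, 0.002]
force: [-0.2, -0.6, -0.3]
opening: 0.678
gripper_force: 0.0
```

Run:
```python
from h import *
st()
p,d=snapshot("scene")
cv2.imwrite("pics/g4.png",cv2.resize(p[200:350,160:360],(800,600),interpolation=cv2.INTER_CUBIC))
```

```text
t 18.75 tcp [408.1 308.9  25.4] ytool deg 59.9 z [ 0.001  0.001 -1.   ] q [-1.02  0.56  0.31  2.11 -0.34  0.51  0.59] F [-0.2 -0.6 -0.3] T [-0.01 -0.02 -0.  ] op 0.678 gf 0.0
```

View pics/g4.png

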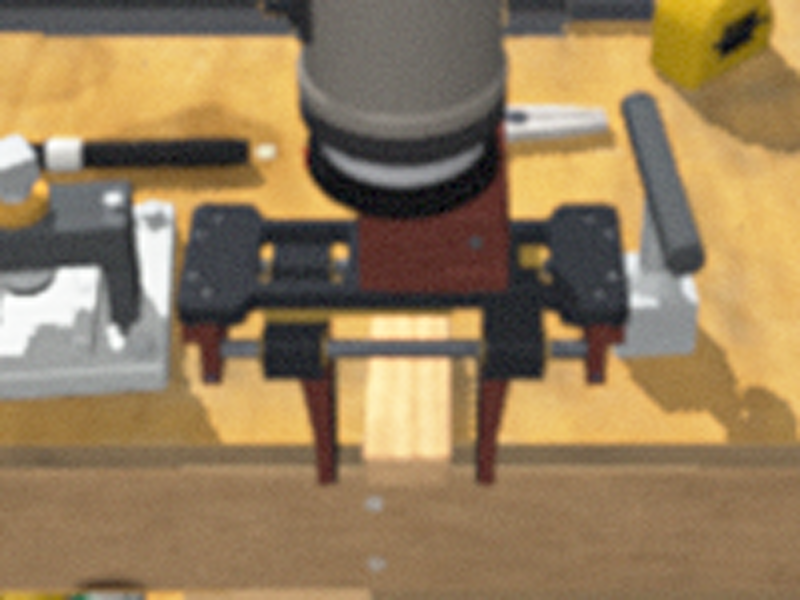

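The offcut rests flat across the edge, its front end at about (408,460). Now I regrip higher and carry it inland.

Call:
move_arm:
  series:
    - {"hand": 0.045, "x": 0, "y": 0, "z": 0, "yaw": 0}
    - {"hand": 0.036, "x": 0, "y": 0, "z": 0, "yaw": 0}
    - {"hand": 0.02, "x": 0, "y": 0, "z": 0, "yaw": 0}
    - {"hand": 0.0, "x": 0, "y": 0, "z": 0, "yaw": 0}
    - {"hand": 0.0, "x": 0, "y": 0, "z": 0, "yaw": 0}
    - {"hand": 0.0, "x": 0, "y": 0, "z": 0.015, "yaw": 0}
    - {"hand": 0.0, "x": 0.022, "y": -0.007, "z": 0.02, "yaw": 0}
    - {"hand": 0.0, "x": 0.044, "y": -0.014, "z": 0.02, "yaw": 0}
    - {"hand": 0.0, "x": 0.066, "y": -0.02, "z": 0.02, "yaw": 0}
    - {"hand": 0.0, "x": 0.066, "y": -0.02, "z": 0.02, "yaw": 0}
    - {"hand": 0.0, "x": 0.066, "y": -0.02, "z": 0.008, "yaw": 0}
    - {"hand": 0.0, "x": 0.066, "y": -0.02, "z": 0.003, "yaw": 0}

```text
time_s: 20.3
tcp_pos: [472.0, 288.6, 26.3]
tool_rot: [-0.813, -3.033, 0.002]
force: [-0.4, -0.0, -0.8]
opening: 0.431
gripper_force: 30.0
```

```bash
python3 -c "from h import *;st()"
```

```text
t 20.3 tcp [472.  288.6  26.3] ytool deg 60.0 z [-0.002 -0.001 -1.   ] q [-0.9   0.61  0.31  2.01 -0.33  0.57  0.69] F [-0.4 -0.  -0.8] T [0.03 0.02 0.02] op 0.431 gf 30.0
```

Call:
move_arm:
  series:
    - {"hand": 0.0, "x": 0, "y": 0, "z": -0.0015, "yaw": 0}
    - {"hand": 0.0, "x": 0, "y": 0, "z": -0.0028, "yaw": 0}
    - {"hand": 0.0, "x": 0, "y": 0, "z": -0.0028, "yaw": 0}
    - {"hand": 0.042, "x": 0, "y": 0, "z": -0.0028, "yaw": 0}
    - {"hand": 0.055, "x": 0, "y": 0, "z": -0.0028, "yaw": 0}
    - {"hand": 0.06, "x": 0, "y": 0, "z": -0.0028, "yaw": 0}
    - {"hand": 0.06, "x": 0, "y": 0, "z": 0.02, "yaw": 0}
    - {"hand": 0.06, "x": 0, "y": 0, "z": 0.07, "yaw": 0}
    - {"hand": 0.06, "x": -0.02, "y": 0.01, "z": 0.13, "yaw": 0}
    - {"hand": 0.06, "x": -0.07, "y": 0.05, "z": 0.19, "yaw": 0}
    - {"hand": 0.06, "x": -0.11, "y": 0.1, "z": 0.22, "yaw": 0}
    - {"hand": 0.06, "x": -0.15, "y": 0.15, "z": 0.22, "yaw": 0}

```text
time_s: 21.8
tcp_pos: [343.5, 415.5, 244.5]
tool_rot: [0.818, 3.032, 0.007]
force: [-0.2, 1.0, -0.2]
opening: 0.683
gripper_force: 0.0
```

Run:
```python
from h import *
st()
p,d=snapshot("scene");cv2.imwrite("pics/end.png",cv2.resize(p[150:330,110:350],(800,600),interpolation=cv2.INTER_CUBIC))
p,d=snapshot("top");P=cloud("top",d);head("top",p,P,111,(120,215,150,240))
T=np.load("top0.npz");PT=cloud("top",T["d"])
for n,bx in(("marker",(170,245,125,175)),("pliers",(240,335,140,210)),("tape",(350,400,160,200))):
    c=cv2.absdiff(p,T["p"])[bx[2]:bx[3],bx[0]:bx[1]].mean();print(n,"diff",c.round(1))
```

```text
t 21.8 tcp [343.5 415.5 244.5] ytool deg 59.8 z [ 0.002  0.004 -1.   ] q [-1.34  0.26  0.41  1.91 -0.12  0.99  0.17] F [-0.2  1.  -0.2] T [ 0.04 -0.06 -0.04] op 0.683 gf 0.0
top z pct [109.8 111.  112.  113. ]
top head [571.5 420.6] [19.1 18.3] 1.4
marker diff 2.1
pliers diff 2.2
tape diff 2.3
```

View pics/end.png

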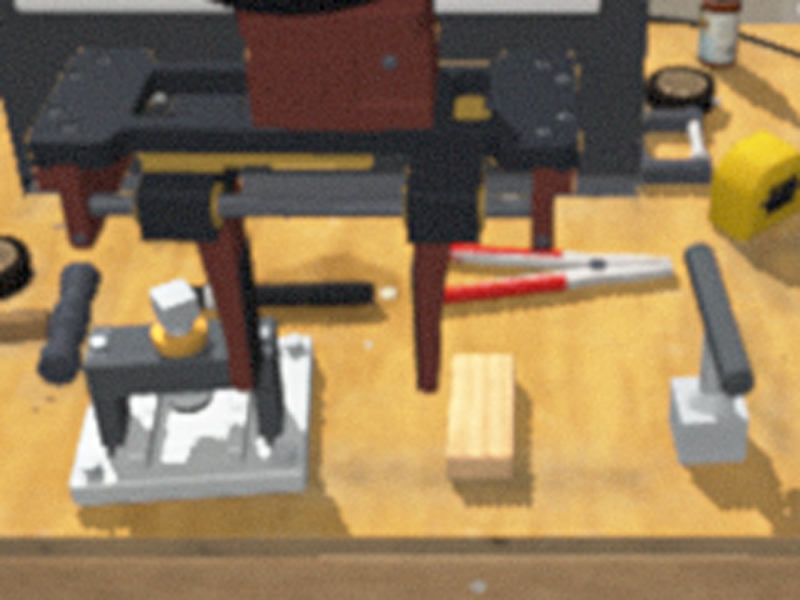

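The offcut lies flat on the bench at about (480,415) and the driver stands upright at (712,400). The screw's angle is unchanged at 1.4°, and the bystanders have not moved.

```bash
python3 -c "from h import *;print(finish_job())"
```

```text
the job is handed in; nothing more can be done
None
```

I set the stop screw to about 2.65 rad (the light-drag range is 2.30–3.14), stood the driver upright, drew the offcut out and laid it flat on the bench clear of the jig, and handed the job in at about 22 s; the tape measure, marker and pliers did not move.

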